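# Key the sieve onto the citrus press and open its spout

## Robot

A 6-joint arm with a two-finger parallel gripper is mounted at the origin on a cart in front of the work surface, level with it; the furniture and walls round the work are solid. World frame = base frame: x ahead of the robot, y to its left, z up, the work surface at z = 0. Lengths are in mm, angles in degrees, forces in N, time in s.
With the tool pointing down it reaches from about 325 to 925 mm from the base axis. Payload 3.1 kg.
Tool frame: the origin (TCP) lies at the very end of the fingers, on their centre line; the grasp point (between the pads) lies grasp_offset behind it (grasp_offset is the distance from the TCP to the grasp point, in mm); z points along the fingers, x is the direction in which the jaws open and shut, and the axes are right-handed (so a half turn about z gives the same grasp; the last joint's range is limited). The gripper opens to 85 mm and grips with 20 to 120 N. Pads are 22 mm wide; open, the fingers measure 114 mm over their backs; the gripper's body (76 mm by 85 mm) begins 54 mm behind the grasp point. The pads swing forward as they close: fully open they stand 13 mm farther back than shut.
Start: joints at [66.337, 12.427, 92.441, -0, 75.132, -6.429], TCP at [185.159, 596.955, 204.2] pointing down, gripper open.
Joint ranges: [-157.48, 157.48], [-44.54, 120.13], [17.64, 146.25], [-64.5, 244.5], [7.68, 150.69], [-147.95, 147.95]. Speed limits (degrees/s): [159.86, 159.86, 180, 180, 180, 180].

## Interface

Orientations are given as [roll, pitch, yaw] about the fixed x, y, z axes, in that order (R = Rz(yaw) Ry(pitch) Rx(roll)).
In Python, from station import * gives the robot as it stands. Calls block until the motion is done:
- goto(position, orientation): joint-space move of the TCP to a pose.
- move_l(position, attitude=None, speed=150): straight line of the TCP; attitude=None keeps the orientation; speed is the mean speed in mm/s.
- move_j(angles): joint-space move.
- grip(opening, squeeze=None): finger opening in mm; squeeze is the grip in N (None keeps the last); returns when the fingers have stopped.
- wait(seconds).
- solve_ik(position, orientation): joint angles nearest the present ones, or None.
- get_obs(): the state.
- get_image(name): name is "scene" or "side" or "wrist"; returns the picture (480x640x3 uint8, red, green, blue); there is no depth.
- get_calibration(name): a dict with "fx", "fy", "cx", "cy" (pixels), "R" (3x3) and "t" (3): a world point X has camera coordinates R X + t; the wrist camera has in their place "mount" (4x4, takes a point from camera to tool coordinates, whose origin is the TCP and whose axes are the tool frame's). Camera axes: x right, y down, z forward; pixel columns grow to the right and rows downward; lengths in mm; the calibration is good to about 2 mm. The wrist camera is an equidistant fisheye: a pixel r from the principal point sees the ray r / f radians off the axis. A picture is of the moment at which its call begins: read the wrist's pose just before it. get_calibration takes no time and is no camera call.
A pose or a line that the arm cannot do raises Unreachable and nothing moves.
- sign_off(): hands the job in, once; it reports no verdict.
Trained networks look in the newest picture that a camera, given by its name, has taken for a name from the list of things; names that differ only in an ending like _2 or _b are one class to them, and where a whole thing is asked for, a point or a joint stands for the part that bears it (a point fixed in the world has none). Each returns a list of dicts, best first, with "score" (0 to 1); they miss things now and then, are a little off and sometimes report something else, mostly with a low value. They report only what shows in the picture. A call takes as long as a camera call. They do not tell look-alikes from the thing itself.
- spot_in(name, camera): "extent" ([centre column, centre row, width, height] in pixels, round what is visible of it).
- regions_of(name, camera): "region" (480x640 bool, what is visible of it) and "extent" ([centre column, centre row, width, height] in pixels, round what is visible of it).
The state is a dict: "t": time; "joint_pos": joint angles; "qvel": joint speeds; "effort": joint torques, N m; "tcp_pos": TCP position; "ee_rot": TCP orientation; "wrist_force": force on the tool from outside, world axes, zero at the start; "moment": the same for the moment, N m; "grip_width": finger opening in mm.
Only numpy, scipy, OpenCV 4.12 (cv2) and the standard library are available. Lean on these libraries where they do the work, as an engineer would, in place of code of your own. Each camera call takes 0.05 s, during which the arm holds its last target.

## Task

Get the citrus press ready for squeezing, with the fingertips only: push its white sieve round by the upright tabs, without gripping or lifting it, until the notch in the sieve's edge meets the steel pin on the bowl's rim, then press the sieve fully home, flush with the rim, without forcing it. Also press the tip of the drip-stop spout fully down, so that it will pour into the glass. Leave the glass, the reamer cone and the other things on the worktop standing where they are.

Things in the scene. Friction and masses are not known exactly. Their poses are not given: they have to be found in the camera images.
- press: electric citrus press, fixed: round steel motor base 152 mm wide at the foot, 138 mm at the top, 96 mm high, with a black round bowl 144 mm across on it; the bowl's rim is 150 mm above the worktop. Origin: centre of the underside; z up, the axis of bowl and sieve. Pin on its -x side, spout on its +y side. A steel spindle 10 mm thick rises through the sieve's middle to 170 mm.
- pin_top (a point): top of the locating pin, a fixed level steel rib 6 mm wide with a rounded top that runs inward from a black boss on the rim, at the press's -x side. The point lies 58.5 mm from the axis, 152 mm above the worktop (2 mm above the rim). While the sieve stands proud it covers the inner part; the pin's rounded outer end shows on the boss (13 mm wide, 68 to 82 mm from the axis).
- notch (a point): middle of the notch in the sieve's edge, at the underside, 58.5 mm from the axis, on the sieve's -x side. The notch is 8.5 mm wide and 11 mm deep. Within about 1.5 mm of the pin, sideways, it lets the sieve down 8 mm to its seat, often by its own weight; 5 to 10 N anywhere on the plate is enough. It can be pushed round either way without end, by 1 to 3 N at a tab, and stays put.
- sieve: loose white slotted disc, 128 mm wide, 6 mm thick plus a 1 mm bead at the edge, 0.22 kg; its hub (40 mm wide, 6 mm above the plate) fits round a tower in the bowl, so it only turns, slides and rocks. Origin: middle of its underside; z up, notch at its -x side. Home: axes parallel to the press's, origin 144 mm up. Starts proud on the pin (about 151 mm, rocked 2 deg), turned 0.7 to 5.58 rad from home.
- tab_a (a point): middle of the top edge of one of the sieve's two upright tabs: a plate 5 mm thick (along the sieve's x), 24 mm long (along y, 28 to 52 mm from the axis) and 16 mm high above the sieve's plate (this point down to 16 mm below it). It stands on the sieve's +y side, 40 mm from the axis. Axes as the sieve's.
- tab_b (a point): the same point of the other tab, straight across the hub, on the sieve's -y side
- spout (a joint): angle of the black drip-stop spout, a trough 22 mm wide and 58 mm long on a level pivot at the bowl's +y side, 79 mm from the axis and 124 mm above the worktop; rad; 0 tipped up (shut, its tip 22 degrees above level), grows as the tip is pressed down, 0.6 at its stop (open, 12 degrees below level). Starts at 0 to 0.12. It stays where it is left; about 2 N at the tip moves it.
- spout_tip (a point): point to press on the spout: between the top edges of the trough's two side walls, 46 mm out from the pivot, 12 mm short of the end. It sinks about 25 mm from fully up to fully down.
- glass: clear tumbler, 79 mm wide, 90 mm high, standing loose under the spout; origin at the centre of its underside
- cone: white ribbed reamer cone, loose, 68 mm wide, 53 mm high, standing on its flat base on the worktop; origin at the centre of its underside. It is not needed yet.
- timer: small round kitchen timer, green foot and white top, 62 mm wide, 40 mm high, loose; origin at the centre of its underside
- mug: dotted mug of tea, loose, 92 mm wide, 93 mm high, 127 mm long over the handle; origin at the centre of its underside
Things that resemble listed ones, but are neither listed nor needed, are in the scene too. Leave any blue look-alike of the glass alone.

How it is judged:
By the outcome, as a careful person would: the job done as asked, in the order asked, and still so for the second after the job is handed in, with the robot touching nothing.
It also fails if it takes over 48 s, if anything falls off the work surface, if the arm or the gripper's body presses on something with over 40 N, if the wrist force passes 120 N, or if a joint passes its speed limit or range.

## Working session

There is one attempt and no reset: what is moved stays moved. The work goes in short steps, each a Python script; the robot and the scene stay as the last script left them, time stands still between calls to the robot, and variables do not carry over. Pictures are saved under pics/ and viewed, and the job is handed in when it is done.

```bash
mkdir -p pics; ls; python3 - <<'E'
from station import *
import cv2
o=get_obs();print(o)
for n in("scene","side","wrist"):
    im=get_image(n);cv2.imwrite(f"pics/{n}0.png",im[:,:,::-1])
    c=get_calibration(n);print(n,c)
for n in("press","sieve","spout","glass"):
    for cam in("scene","side"):
        print(n,cam,[(round(d["score"],2),[int(v) for v in d["extent"]]) for d in spot_in(n,cam)][:4])
print(get_obs()["t"])
E
```

```text
pics
{'t': 0.0, 'joint_pos': array([ 6.63369018e+01,  1.24786312e+01,  9.25294758e+01,  1.90965560e-03,
        7.51342195e+01, -6.42931485e+00]), 'qvel': array([-0.07164069,  0.03683901, -0.10191245, -0.00533882, -0.09390264,
       -0.01125784]), 'effort': array([ 6.84942061e-04, -3.96846163e+01, -3.03854334e+01, -1.10848221e-04,
        9.74281866e-03, -2.86545443e-06]), 'tcp_pos': array([184.78151926, 596.11627534, 202.83901708]), 'ee_rot': array([-1.79982230e+02,  1.41224800e-01,  7.27657464e+01]), 'wrist_force': array([ 0.36322772, -0.14791742, -0.2619292 ]), 'moment': array([-0.05610759, -0.01452077, -0.00560612]), 'grip_width': 85.1567275928101}
scene {'fx': 577.1381607831491, 'fy': 577.1381607831491, 'cx': 324.4032022495941, 'cy': 231.9040301633174, 'R': array([[ 0.53188509, -0.84653809,  0.02171451],
       [-0.56970804, -0.37668749, -0.73043774],
       [ 0.62652295,  0.37613801, -0.68263401]]), 't': array([-416.91644711,  360.56752186,  900.43759041])}
side {'fx': 552.1456891315609, 'fy': 552.1456891315609, 'cx': 317.07306304564025, 'cy': 245.53658781234944, 'R': array([[
[... 458 characters left out ...]
1,
        -7.26806940e+01],
       [-2.87910443e-04, -2.82662178e-01,  9.59219480e-01,
        -1.70976321e+02],
       [ 0.00000000e+00,  0.00000000e+00,  0.00000000e+00,
         1.00000000e+00]])}
press scene [(0.66, [279, 269, 96, 116])]
press side [(0.64, [360, 281, 88, 99])]
sieve scene [(0.56, [287, 243, 69, 47])]
sieve side [(0.72, [358, 248, 76, 58]), (0.19, [358, 280, 93, 104])]
spout scene [(0.79, [242, 223, 29, 21]), (0.25, [278, 272, 94, 115])]
spout side [(0.84, [362, 302, 22, 25])]
glass scene [(0.85, [237, 249, 33, 55]), (0.85, [389, 294, 42, 54]), (0.68, [210, 215, 42, 54])]
glass side [(0.92, [339, 417, 51, 81]), (0.84, [364, 351, 45, 64]), (0.79, [300, 234, 41, 54])]
0.55
```

View pics/scene0.png

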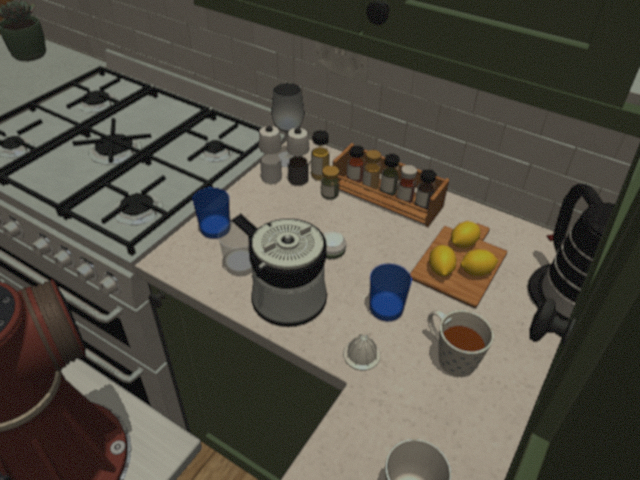

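View pics/side0.png

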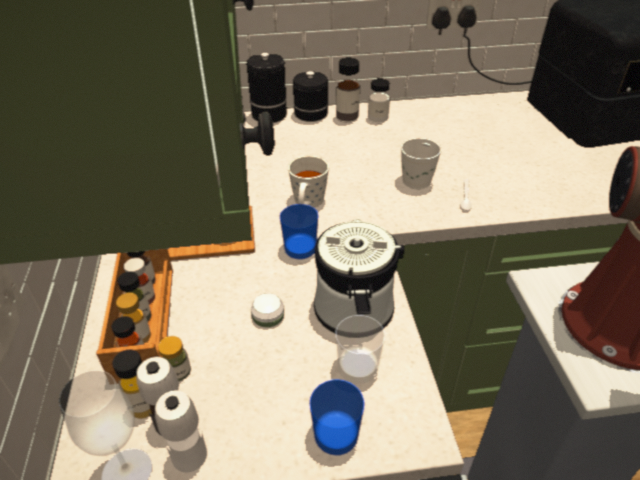

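View pics/wrist0.png

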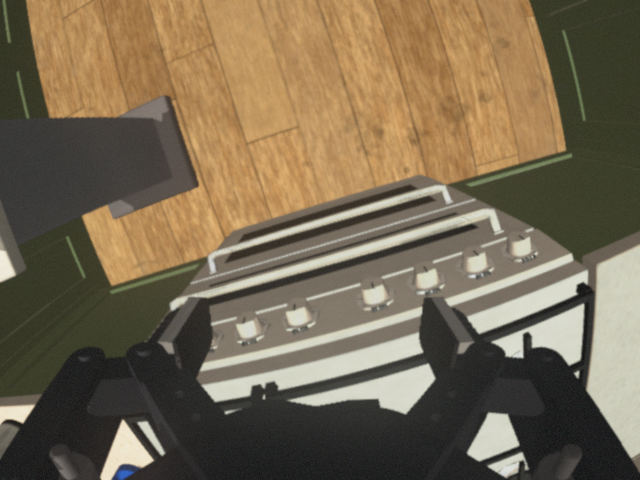

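```bash
cat > h.py <<'E'
from station import *
import numpy as np, cv2
from scipy.spatial.transform import Rotation as Ro
def ray(cam,u,v,pose=None):
    c=get_calibration(cam)
    if cam=="wrist":
        p,rpy=pose; x=(u-c["cx"])/c["fx"];y=(v-c["cy"])/c["fy"];r=np.hypot(x,y)+1e-12
        d=np.array([x/r*np.sin(r),y/r*np.sin(r),np.cos(r)])
        R=Ro.from_euler("xyz",rpy,degrees=True).as_matrix();M=c["mount"]
        return p+R@M[:3,3], R@M[:3,:3]@d
    d=np.array([(u-c["cx"])/c["fx"],(v-c["cy"])/c["fy"],1]);R=c["R"]
    return -R.T@c["t"],R.T@d
def onz(cam,u,v,z,pose=None):
    o,d=ray(cam,u,v,pose);return o+d*(z-o[2])/d[2]
def proj(cam,X,pose=None):
    c=get_calibration(cam);X=np.atleast_2d(X).astype(float)
    if cam=="wrist":
        p,rpy=pose;R=Ro.from_euler("xyz",rpy,degrees=True).as_matrix();M=c["mount"]
        Y=((X-p)@R-M[:3,3])@M[:3,:3];n=np.hypot(Y[:,0],Y[:,1])+1e-12;th=np.arctan2(n,Y[:,2])
        return np.c_[c["cx"]+c["fx"]*th*Y[:,0]/n,c["cy"]+c["fy"]*th*Y[:,1]/n]
    Y=X@c["R"].T+c["t"];return np.c_[c["cx"]+c["fx"]*Y[:,0]/Y[:,2],c["cy"]+c["fy"]*Y[:,1]/Y[:,2]]
def state():
    o=get_obs();return o
E
python3 - <<'E'
from h import *
for cam,(x,y,w,h) in {"scene":(215,200,130,130),"side":(295,210,120,130)}.items():
    im=cv2.imread(f"pics/{cam}0.png")[y:y+h,x:x+w]
    cv2.imwrite(f"pics/{cam}c.png",cv2.resize(im,None,fx=4.6,fy=4.6,interpolation=cv2.INTER_CUBIC))
print(onz("scene",288,240,170),onz("side",357,243,170))
print(onz("scene",238,262,0),onz("side",357,366,0),)
E
```

```text
[ 467.25641485 -117.59350366  170.        ] [477.49660351 -96.06514477 170.        ]
[496.73889105  36.30382772   0.        ] [ 4.94107907e+02  2.61239276e+01 -1.13686838e-13]
```

View pics/scenec.png

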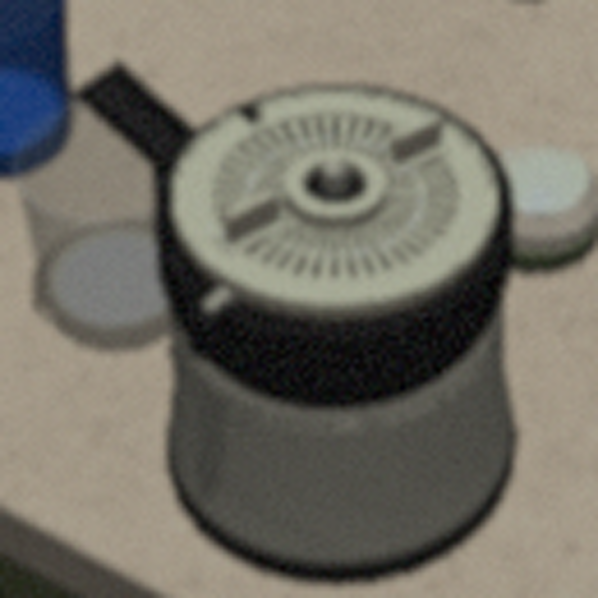

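View pics/sidec.png

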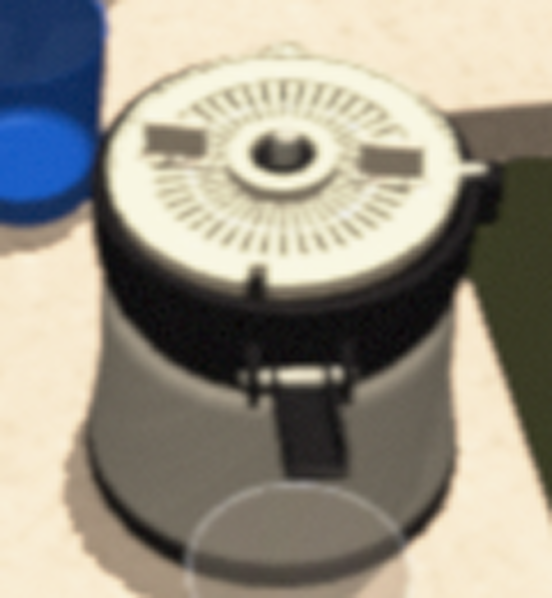

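```bash
python3 - <<'E'
from h import *
def tri(a,b):
    A=[];B=[]
    for cam,(u,v) in(("scene",a),("side",b)):
        o,d=ray(cam,u,v);d=d/np.linalg.norm(d);P=np.eye(3)-np.outer(d,d);A.append(P);B.append(P@o)
    x=np.linalg.lstsq(np.vstack(A),np.hstack(B),rcond=None)[0]
    return x.round(1),proj("scene",x).round(1),proj("side",x).round(1)
S=lambda u,v:(215+u/4.6,200+v/4.6)
D=lambda u,v:(295+u/4.6,210+v/4.6)
print("spindle",tri(S(335,180),D(285,145)))
print("pin",tri(S(210,305),D(478,170)))
print("notch",tri(S(250,112),D(257,282)))
print("tab1",tri(S(255,210),D(393,152)))
print("tab2",tri(S(418,132),D(176,132)))
print("spout tip",tri(S(100,80),D(312,468)))
print("foot-left/right scene",onz("scene",*S(168,470),0),onz("scene",*S(515,470),0))
E
```

```text
spindle (array([ 475.3, -110.4,  161.2]), array([[287.4, 239.4]]), array([[356.5, 241.2]]))
pin (array([ 403.8, -101.5,  147.5]), array([[260.1, 266.6]]), array([[398.3, 246.7]]))
notch (array([496.9, -51.9, 151.1]), array([[268.5, 224.8]]), array([[349.9, 270.7]]))
tab1 (array([439.3, -96.7, 165.9]), array([[269.4, 246.3]]), array([[379.3, 242.4]]))
tab2 (array([ 514.6, -122.8,  162.4]), array([[305.1, 229.2]]), array([[332.4, 238.1]]))
spout tip (array([491.4,  23.3, 136. ]), array([[236. , 217.8]]), array([[361.9, 311.2]]))
foot-left/right scene [ 4.24386262e+02 -5.49500520e+01  1.13686838e-13] [ 506.39050362 -180.3368829     0.        ]
```

```bash
python3 - <<'E'
from h import *
goto([476,-109,265],[180,0,-55])
o=get_obs();print(o["t"],o["tcp_pos"],o["ee_rot"],o["joint_pos"],o["wrist_force"])
np.save("pose1.npy",np.r_[o["tcp_pos"],o["ee_rot"]])
cv2.imwrite("pics/w1.png",get_image("wrist")[:,:,::-1])
print([(round(d["score"],2),d["extent"]) for d in spot_in("sieve","wrist")][:3])
E
```

```text
3.25 [ 476.16476515 -108.32902077  264.90896856] [-1.79991534e+02  1.83282393e-02 -5.49323194e+01] [-2.10701148e+01 -7.28921661e+00  1.06377140e+02  1.74607491e-02
  8.09225792e+01  3.38594496e+01] [-0.46123025  0.75097942 -0.89880332]
[(0.6, [316.7, 221.9, 160.8, 158.0])]
```

View pics/w1.png

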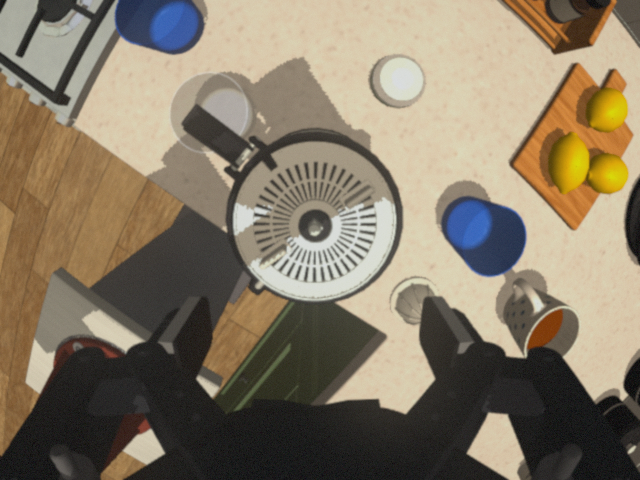

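```bash
python3 - <<'E'
from h import *
p=np.load("pose1.npy");pose=(p[:3],p[3:])
im=cv2.imread("pics/w1.png");c=cv2.resize(im[110:310,170:410],None,fx=3.3,fy=3,interpolation=cv2.INTER_CUBIC)
c=cv2.resize(im[125:305,180:404],None,fx=3.3,fy=3.3,interpolation=cv2.INTER_CUBIC)
cv2.imwrite("pics/w1c.png",c)
for n,u,v,z in (("spindle",316,227,170),("sieve c",316.7,221.9,158)):
    print(n,onz("wrist",u,v,z,pose))
E
```

```text
spindle [ 476.77986992 -106.6792753   170.        ]
sieve c [ 477.79144412 -106.63164979  158.        ]
```

View pics/w1c.png

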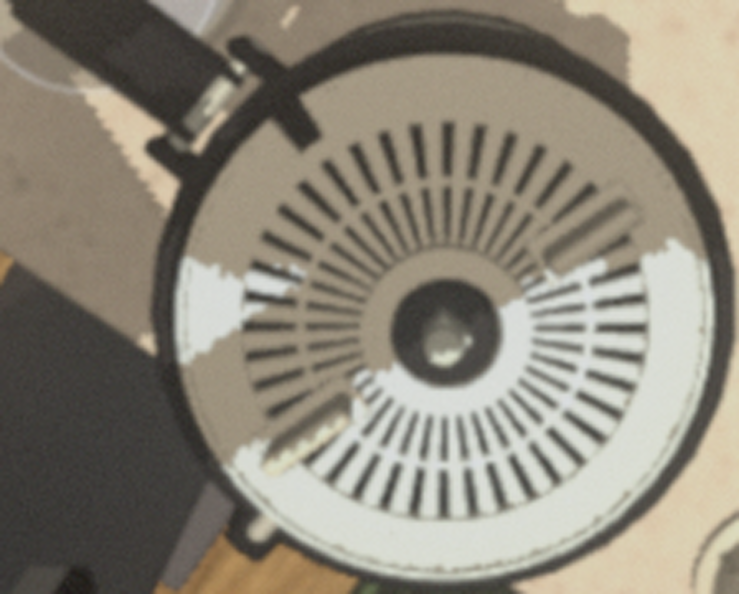

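```bash
python3 - <<'E'
from h import *
p=np.load("pose1.npy");pose=(p[:3],p[3:])
f=lambda u,v,z:onz("wrist",180+u/3.3,125+v/3.3,z,pose)[:2]
C=f(446,340,170);print("C",C)
ang=lambda q,c=C:(np.hypot(*(q-c)).round(1),np.degrees(np.arctan2(*(q-c)[::-1])).round(1))
# bowl outer circle ellipse points at rim z=150
pts=np.array([f(u,v,150) for u,v in((157,320),(736,310),(445,12),(190,185),(700,180))])
from scipy.optimize import least_squares
r=least_squares(lambda x:np.hypot(*(pts-x[:2]).T)-72,[476,-107]);print("rimC",r.x,r.fun)
for c in(C,r.x):
    for n,u,v,z in(("pin",262,528,152),("notchin",317,142,157),("notchout",285,95,157),("tab1",308,430,172),("tab2",595,222,172),("spL",130,100,135),):
        print(n,f(u,v,z),ang(f(u,v,z),c))
E
```

```text
C [ 475.77136713 -106.6191711 ]
rimC [ 474.7191871  -107.38470484] [-1.1099492  -1.11848405  2.15867113 -2.08984964 -2.09605836]
pin [404.30595651 -99.47203932] (np.float64(71.8), np.float64(174.3))
notchin [494.3433092  -57.59841372] (np.float64(52.4), np.float64(69.3))
notchout [499.17892192 -45.45617818] (np.float64(65.5), np.float64(69.1))
tab1 [440.60027853 -92.69037535] (np.float64(37.8), np.float64(158.4))
tab2 [ 516.88760427 -117.59039763] (np.float64(42.6), np.float64(-14.9))
spL [473.64612841 -11.74451235] (np.float64(94.9), np.float64(91.3))
pin [404.30595651 -99.47203932] (np.float64(70.9), np.float64(173.6))
notchin [494.3433092  -57.59841372] (np.float64(53.5), np.float64(68.5))
notchout [499.17892192 -45.45617818] (np.float64(66.6), np.float64(68.4))
tab1 [440.60027853 -92.69037535] (np.float64(37.1), np.float64(156.7))
tab2 [ 516.88760427 -117.59039763] (np.float64(43.4), np.float64(-13.6))
spL [473.64612841 -11.74451235] (np.float64(95.6), np.float64(90.6))
```

```bash
python3 - <<'E'
from h import *
C=[475.3,-107.5]
grip(70)
move_l(C+[185],[180,0,-57],speed=150)
wait(.1)
f0=get_obs()["wrist_force"];print(f0,get_obs()["tcp_pos"],get_obs()["grip_width"])
move_l(C+[164],speed=80)
z=164
while z>140:
    o=get_obs();f=o["wrist_force"]-f0;print(z,o["tcp_pos"].round(1),f.round(2))
    if abs(f[2])>1.5:break
    z-=1.5;move_l(C+[z],speed=30)
print(get_obs()["t"]);np.save("f0.npy",f0)
cv2.imwrite("pics/w2.png",get_image("wrist")[:,:,::-1]);cv2.imwrite("pics/s2.png",cv2.resize(get_image("side")[200:330,290:430,::-1],None,fx=4.5,fy=4.5))
E
```

```text
[-0.3900026   0.37138867  0.45981156] [ 476.5150165  -108.00210827  186.64312587] 70.01938359601806
164 [ 474.7 -107.3  163.2] [0.88 0.41 0.13]
162.5 [ 475.5 -107.6  162.8] [ 0.54 -0.03 -0.18]
161.0 [ 475.3 -107.5  161. ] [ 0.24 -0.26  0.01]
159.5 [ 475.2 -107.5  159.4] [-0.01 -1.04 -0.27]
158.0 [ 475.2 -107.5  157.8] [-0.09 -0.49 -0.68]
156.5 [ 475.2 -107.4  156.4] [ 0.62 -0.69 -0.03]
155.0 [ 475.2 -107.5  154.9] [-0.25 -0.81 -0.91]
153.5 [ 475.2 -107.5  153.3] [-0.7  -0.52 -0.63]
152.0 [ 475.2 -107.5  151.9] [ 0.69 -0.61 -0.04]
150.5 [ 475.2 -107.5  150.4] [ 0.22 -0.45 -0.04]
149.0 [ 475.2 -107.4  148.8] [ 0.67 -0.07 -0.33]
147.5 [ 475.2 -107.4  147.3] [ 0.4  -0.31 -0.81]
146.0 [ 475.2 -107.5  145.9] [ 0.81 -0.8  -0.97]
144.5 [ 475.2 -107.5  144.4] [ 1.94 -0.45 -0.3 ]
143.0 [ 475.2 -107.5  142.8] [ 0.33 -1.29 -0.98]
141.5 [ 475.2 -107.5  141.4] [ 0.24 -0.69 -1.6 ]
8.6
```

View pics/w2.png

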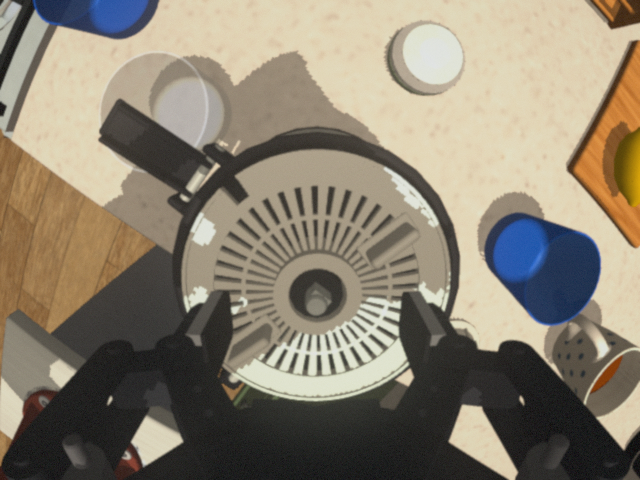

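View pics/s2.png

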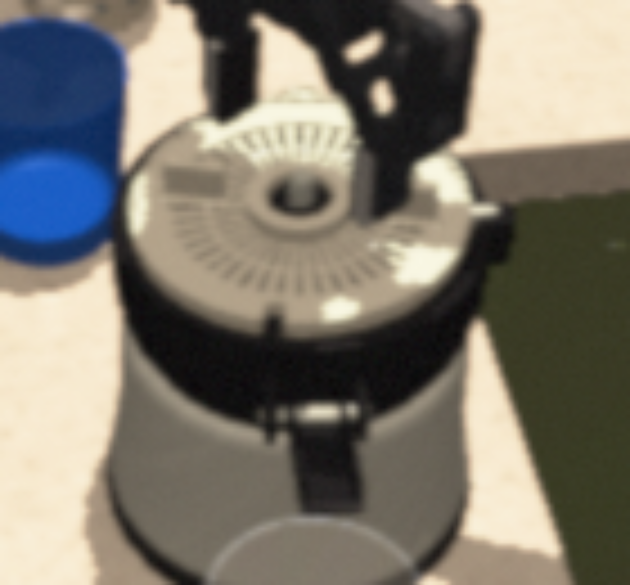

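```bash
python3 - <<'E'
from h import *
C=np.array([475.3,-107.5]);a=np.radians(-57);x=np.array([np.cos(a),np.sin(a)]);y=np.array([np.sin(a),-np.cos(a)])
for z in(150,158,165,172):
    print(z,[((proj("side",[*(C+s*x+t*y),z])[0]-[290,200])*4.5).round().tolist() for s in(-35,-50) for t in(-11,11)])
im=cv2.imread("pics/w2.png");cv2.imwrite("pics/w2c.png",cv2.resize(im[230:400,150:490],None,fx=2.35,fy=2.35,interpolation=cv2.INTER_CUBIC))
E
```

```text
150 [[344.0, 274.0], [386.0, 247.0], [373.0, 295.0], [415.0, 268.0]]
158 [[345.0, 258.0], [387.0, 231.0], [374.0, 279.0], [417.0, 252.0]]
165 [[346.0, 244.0], [389.0, 217.0], [375.0, 265.0], [418.0, 238.0]]
172 [[347.0, 229.0], [390.0, 203.0], [376.0, 251.0], [419.0, 223.0]]
```

View pics/w2c.png

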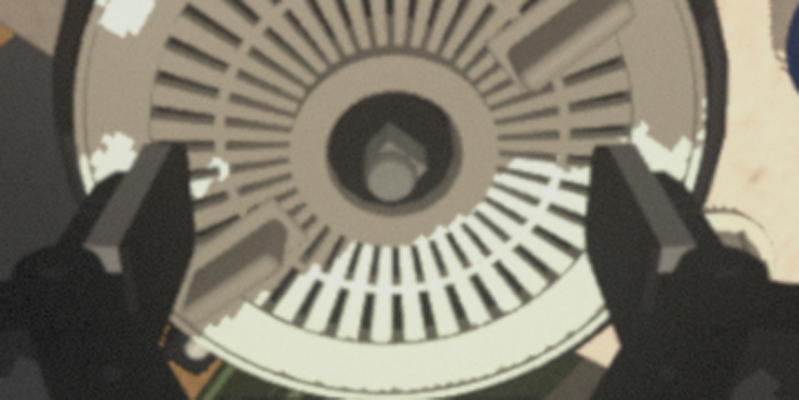

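```bash
cat >> h.py <<'E'
def F(n=4):
    a=[]
    for i in range(n):
        a.append(get_obs()["wrist_force"]);wait(.02)
    return np.mean(a,0)
E
python3 - <<'E'
from h import *
C=[475.3,-107.5];f0=np.load("f0.npy")
z=141.5
while z>126:
    z-=1.5;move_l(C+[z],speed=30)
    f=F()-f0;print(z,get_obs()["tcp_pos"].round(1),f.round(2))
    if f[2]>1.8:break
print(get_obs()["t"])
cv2.imwrite("pics/w3.png",cv2.resize(get_image("wrist")[130:430,100:540,::-1],None,fx=1.8,fy=1.8));cv2.imwrite("pics/s3.png",cv2.resize(get_image("side")[200:330,290:430,::-1],None,fx=4.5,fy=4.5))
E
```

```text
140.0 [ 475.3 -107.5  139.9] [ 0.67 -0.27 -0.79]
138.5 [ 475.3 -107.5  138.4] [ 0.37 -0.15 -0.88]
137.0 [ 475.2 -107.5  136.9] [ 0.52 -0.38 -0.19]
135.5 [ 475.3 -107.5  135.4] [ 0.39 -0.58 -0.11]
134.0 [ 475.3 -107.5  133.9] [ 0.02 -0.24 -0.62]
132.5 [ 475.2 -107.5  132.4] [-0.09 -0.03 -0.74]
131.0 [ 475.2 -107.5  130.9] [ 0.3  -0.01 -0.8 ]
129.5 [ 475.3 -107.5  129.5] [ 0.37 -0.25 -0.72]
128.0 [ 475.3 -107.5  127.9] [ 0.04 -0.55 -0.29]
126.5 [ 475.2 -107.5  126.4] [ 0.5  -0.12 -0.53]
125.0 [ 475.3 -107.5  124.9] [ 0.4  -0.67 -0.22]
12.1833
```

View pics/w3.png

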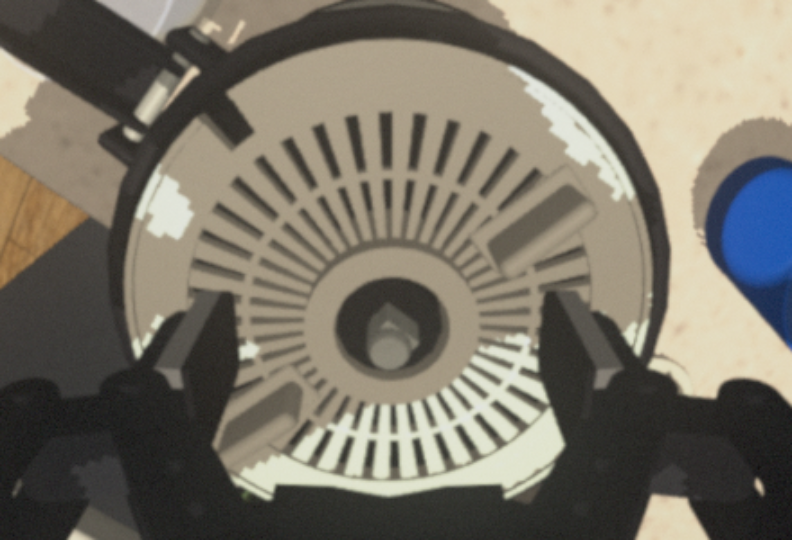

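View pics/s3.png

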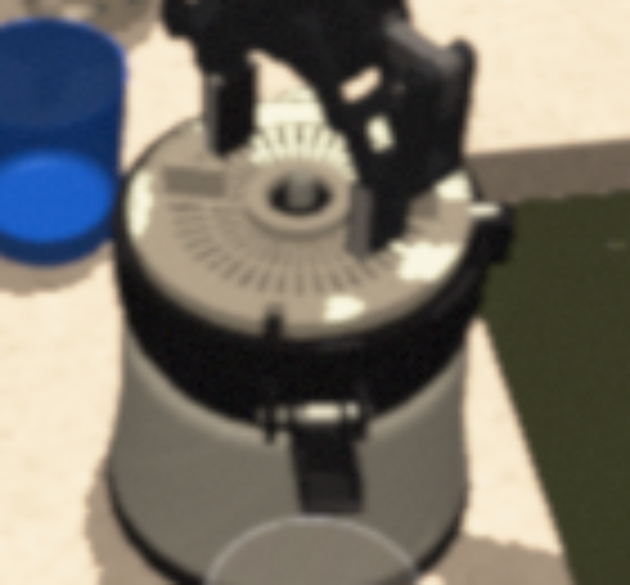

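```bash
python3 - <<'E'
from h import *
C=[475.3,-107.5];f0=np.load("f0.npy")
t=get_obs()["t"]
for yaw in(-50,-43,-36,-25,-14,-3,8,19,30,40):
    goto(C+[124.5],[180,0,yaw])
    o=get_obs();print(yaw,o["ee_rot"][2].round(1),o["tcp_pos"].round(1),(o["wrist_force"]-f0).round(2),o["moment"].round(2),round(o["t"]-t,2))
    if np.abs(o["wrist_force"]-f0).max()>12:print("STOP");break
p=get_obs();np.save("pose4.npy",np.r_[p["tcp_pos"],p["ee_rot"]])
w=get_image("wrist");cv2.imwrite("pics/w4full.png",w[:,:,::-1])
cv2.imwrite("pics/w4.png",cv2.resize(w[130:430,100:540,::-1],None,fx=1.8,fy=1.8));cv2.imwrite("pics/s4.png",cv2.resize(get_image("side")[200:330,290:430,::-1],None,fx=4.5,fy=4.5))
print(get_obs()["t"])
E
```

```text
-50 -50.2 [ 475.3 -107.5  124.5] [ 0.87 -0.38 -1.53] [-0.02  0.   -0.02] 0.25
-43 -43.3 [ 475.3 -107.5  124.5] [ 0.43 -1.28 -0.12] [ 0.01  0.04 -0.01] 0.5
-36 -36.3 [ 475.3 -107.5  124.6] [0.54 0.01 0.31] [ 0.05  0.06 -0.  ] 0.75
-25 -25.3 [ 475.3 -107.5  124.5] [ 0.25  0.67 -0.79] [ 0.02 -0.01  0.02] 1.05
-14 -14.4 [ 475.3 -107.4  124.5] [-0.35 -0.16 -0.24] [-0.03  0.03  0.05] 1.35
-3 -3.4 [ 475.3 -107.4  124.5] [ 0.92 -0.76 -0.01] [-0.   -0.02  0.03] 1.65
8 7.6 [ 475.2 -107.4  124.5] [ 0.6  -0.2   0.07] [0.02 0.02 0.04] 1.95
19 18.6 [ 475.2 -107.4  124.4] [ 0.7  -0.51 -0.38] [ 0.01 -0.05  0.01] 2.25
30 29.6 [ 475.2 -107.4  124.5] [ 0.54 -1.28 -0.42] [-0.04 -0.06  0.02] 2.55
40 39.6 [ 475.1 -107.4  124.4] [ 0.04  0.15 -0.01] [ 0.02 -0.    0.03] 2.84
15.225
```

View pics/w4.png

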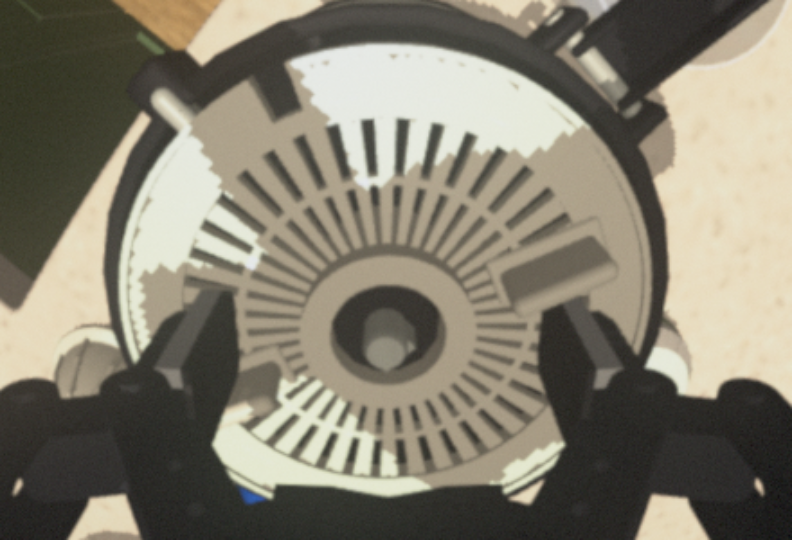

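View pics/s4.png

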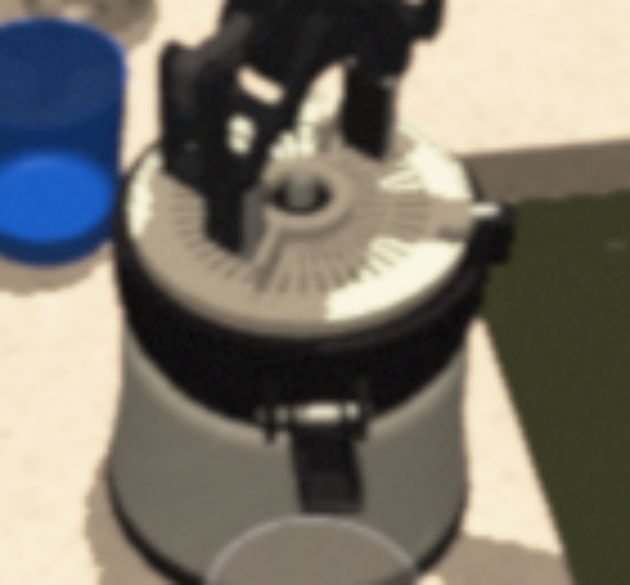

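```bash
cat >> h.py <<'E'
def resid(pose,notch,pin,spin,k=1.8,off=(100,130),zn=157):
    f=lambda q,z:onz("wrist",off[0]+q[0]/k,off[1]+q[1]/k,z,pose)[:2]
    C=f(spin,170);o=[]
    for c in(C,np.array([475.3,-107.5])):
        A=lambda q:(np.hypot(*(q-c)).round(1),np.degrees(np.arctan2(*(q-c)[::-1])).round(2))
        o.append((c.round(1),A(f(notch,zn)),A(f(pin,152)) ))
    return o
E
python3 - <<'E'
from h import *
p=np.load("pose4.npy");pose=(p[:3],p[3:])
for r in resid(pose,(281,97),(173,107),(387,350)):print(r)
E
```

```text
(array([ 474.9, -106.3]), (np.float64(56.8), np.float64(152.72)), (np.float64(69.2), np.float64(173.54)))
(array([ 475.3, -107.5]), (np.float64(57.7), np.float64(151.86)), (np.float64(69.7), np.float64(172.61)))
```

```bash
python3 - <<'E'
from h import *
C=[475.3,-107.5];f0=np.load("f0.npy")
for yaw in(48,54,58):
    goto(C+[124.5],[180,0,yaw])
    o=get_obs();print(yaw,o["ee_rot"][2].round(1),(o["wrist_force"]-f0).round(2),o["moment"].round(2))
p=get_obs();np.save("pose5.npy",np.r_[p["tcp_pos"],p["ee_rot"]])
w=get_image("wrist");cv2.imwrite("pics/w5full.png",w[:,:,::-1])
cv2.imwrite("pics/w5.png",cv2.resize(w[120:330,150:430,::-1],None,fx=2.8,fy=2.8,interpolation=cv2.INTER_CUBIC))
print(get_obs()["t"])
E
```

```text
48 47.7 [ 0.56 -0.78 -0.56] [-0.01  0.04  0.07]
54 53.7 [-0.43 -0.74 -0.79] [-0.04 -0.02 -0.03]
58 57.8 [ 0.   -0.74  0.49] [-0.04 -0.02 -0.02]
16.0333
```

View pics/w5.png

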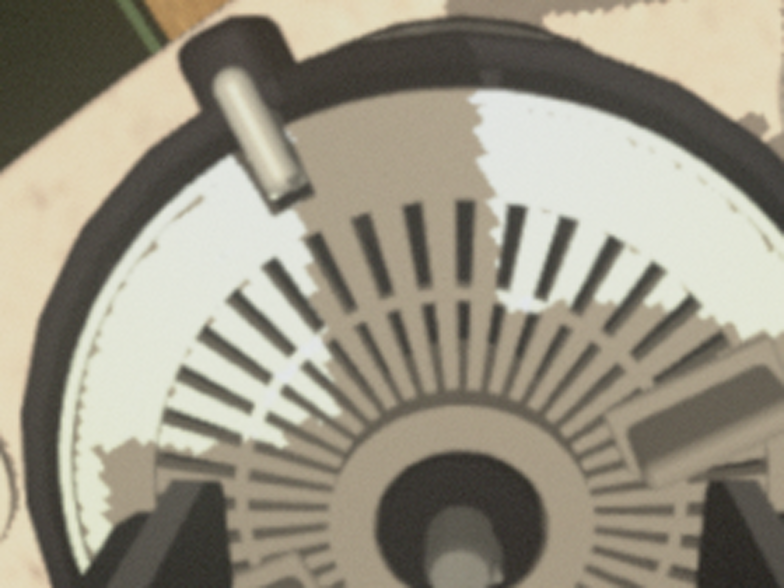

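```bash
python3 - <<'E'
from h import *
import station
print([ (k,getattr(station,k)) for k in dir(station) if "off" in k.lower()])
C=np.array([475.3,-107.5]);f0=np.load("f0.npy")
goto([*C,124.5],[180,0,50])
move_l([*C,215],speed=150)
grip(0)
a=np.radians(173.7);P=C+43*np.array([np.cos(a),np.sin(a)])
goto([*P,195],[180,0,84])   # jaws tangential, pads' width radial
wait(.1);f0=F(6);np.save("f1.npy",f0)
move_l([*P,156],speed=100)
z=156
while z>146:
    f=F(3)-f0;print(z,get_obs()["tcp_pos"].round(1),f.round(2))
    if f[2]>6:break
    z-=1;move_l([*P,z],speed=25)
cv2.imwrite("pics/s6.png",cv2.resize(get_image("side")[200:330,290:430,::-1],None,fx=4.5,fy=4.5))
print(get_obs()["t"],get_obs()["grip_width"])
E
```

```text
[('grasp_offset', 18.700000000000003), ('sign_off', <function connect.<locals>.done at 0x7fc96c26c7c0>)]
156 [ 433.  -103.   156.5] [0.04 0.42 0.43]
155 [ 432.9 -102.9  155.5] [-0.22  0.14 -0.22]
154 [ 432.5 -102.8  154. ] [0.08 0.27 0.03]
153 [ 432.5 -102.7  152.9] [ 0.25  0.48 -0.17]
152 [ 432.5 -102.8  152. ] [ 0.51  0.5  -0.19]
151 [ 432.5 -102.7  151. ] [ 0.27  0.01 -0.32]
150 [ 432.5 -102.8  149.9] [ 0.51  0.36 -0.23]
149 [ 432.5 -102.8  148.9] [ 0.09  0.19 -0.09]
148 [ 432.5 -102.7  148. ] [-0.17  0.1  -0.65]
147 [ 432.5 -102.8  146.9] [ 0.41 -0.24 -0.1 ]
22.1417 0.06039758003129602
```

View pics/s6.png

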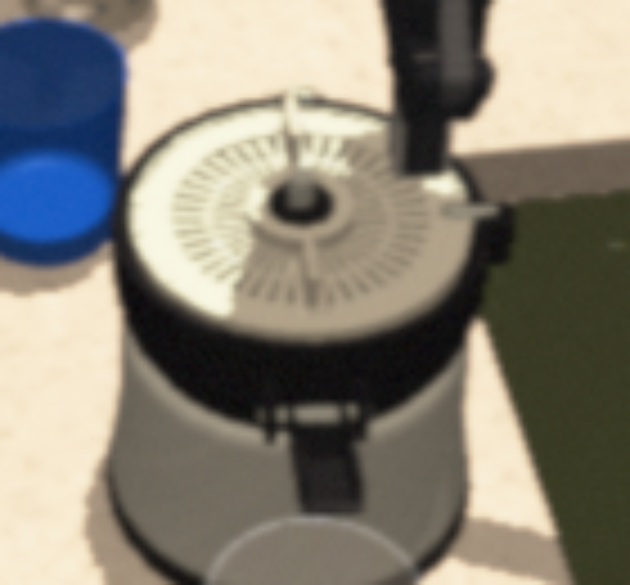

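```bash
python3 - <<'E'
from h import *
C=np.array([475.3,-107.5]);f0=np.load("f1.npy")
a=np.radians(173.7);P=C+43*np.array([np.cos(a),np.sin(a)])
z=145
while z>115:
    z-=1;move_l([*P,z],speed=30)
    f=F(2)-f0
    if f[2]>1 or z%5==0:print(z,get_obs()["tcp_pos"].round(1),f.round(2))
    if f[2]>6.5:break
cv2.imwrite("pics/s7.png",cv2.resize(get_image("side")[200:330,290:430,::-1],None,fx=4.5,fy=4.5))
o=get_obs();print(o["t"],o["joint_pos"].round(1))
E
```

```text
140 [ 432.5 -102.8  139.9] [0.17 0.44 0.19]
135 [ 432.5 -102.7  134.9] [ 0.46 -0.21 -0.41]
130 [ 432.5 -102.8  129.9] [ 0.73  0.14 -0.3 ]
125 [ 432.5 -102.8  124.9] [-0.12  0.72 -0.17]
122 [ 432.8 -102.9  122.9] [-2.23  1.04  5.02]
121 [ 432.8 -102.9  122.8] [-4.02  0.94 10.81]
28.9917 [ -22.4   -5.   120.1   -0.    64.8 -106.4]
```

View pics/s7.png

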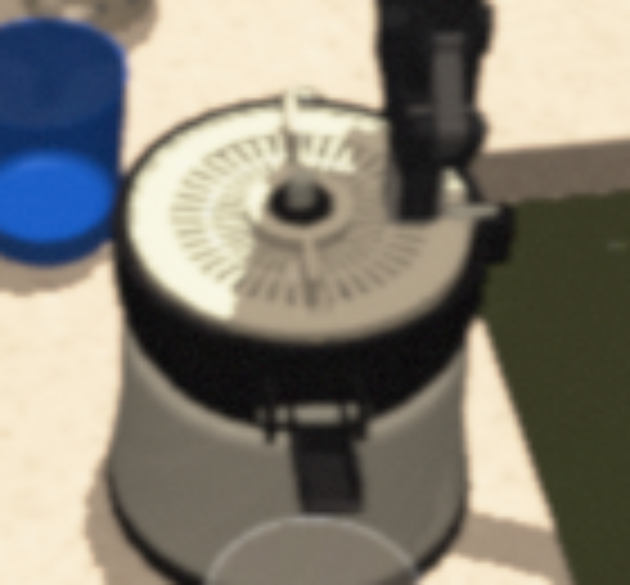

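```bash
python3 - <<'E'
from h import *
C=np.array([475.3,-107.5])
a=np.radians(173.7);P=C+43*np.array([np.cos(a),np.sin(a)])
b=np.radians(83.5);Q=C+124*np.array([np.cos(b),np.sin(b)])
move_l([*P,165],speed=150)
goto([*Q,150],[180,0,83.5])
wait(.1);f0=F(4);np.save("f2.npy",f0)
move_l([*Q,122],speed=90)
z=122
while z>80:
    z-=2 ;move_l([*Q,z],speed=40)
    f=F(2)-f0;print(z,get_obs()["tcp_pos"].round(1),f.round(1))
    if f[2]>7:break
o=get_obs();print(o["t"])
cv2.imwrite("pics/s8.png",cv2.resize(get_image("side")[200:370,290:440,::-1],None,fx=3.5,fy=3.5))
E
```

```text
120 [489.7  15.7 120.4] [-0.3 -0.   0.1]
118 [489.7  15.8 118.2] [ 0.8 -0.6  1.7]
116 [489.3  15.7 115.9] [ 0.5 -0.1  1.3]
114 [489.1  15.7 113.7] [-0.3 -0.1  0.5]
112 [489.1  15.7 111.7] [-0.1  0.   0.8]
110 [489.1  15.7 109.8] [-0.1  0.2  0.7]
108 [489.2  15.7 107.8] [0.1 0.2 0.3]
106 [489.2  15.7 105.8] [-0.9 -0.7 -0. ]
104 [489.2  15.7 103.8] [ 0.4 -0.7  0.8]
102 [489.2  15.7 101.9] [0.  0.2 0.2]
100 [489.3  15.7  99.9] [-0.1  0.2  0.9]
98 [489.3  15.7  97.9] [-0.   0.1  0.8]
96 [489.3  15.7  95.8] [ 0.2 -0.3  0.6]
94 [489.4  15.6  94.1] [-1.  -0.8  2.4]
92 [489.7  15.5  93.6] [-4.2 -0.5 11. ]
34.9
```

View pics/s8.png

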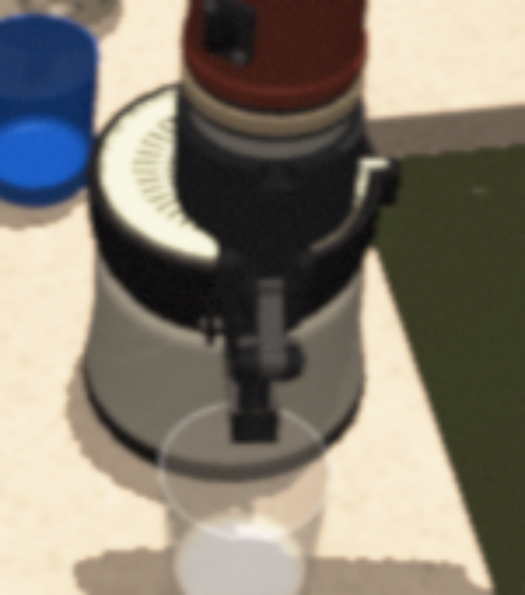

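```bash
python3 - <<'E'
from h import *
p=get_obs()["tcp_pos"]
move_l([p[0],p[1],170],speed=150)
goto([430,-20,290],[180,0,0])
wait(.2)
o=get_obs();print(o["t"],o["wrist_force"]);np.save("pose9.npy",np.r_[o["tcp_pos"],o["ee_rot"]])
cv2.imwrite("pics/s9.png",cv2.resize(get_image("side")[200:400,280:440,::-1],None,fx=2.9,fy=2.9,interpolation=cv2.INTER_CUBIC))
cv2.imwrite("pics/c9.png",cv2.resize(get_image("scene")[190:340,200:350,::-1],None,fx=3.9,fy=3.9,interpolation=cv2.INTER_CUBIC))
cv2.imwrite("pics/w9.png",get_image("wrist")[:,:,::-1])
E
```

```text
37.05 [ 0.0965305  -0.18130325 -0.71686571]
```

View pics/s9.png

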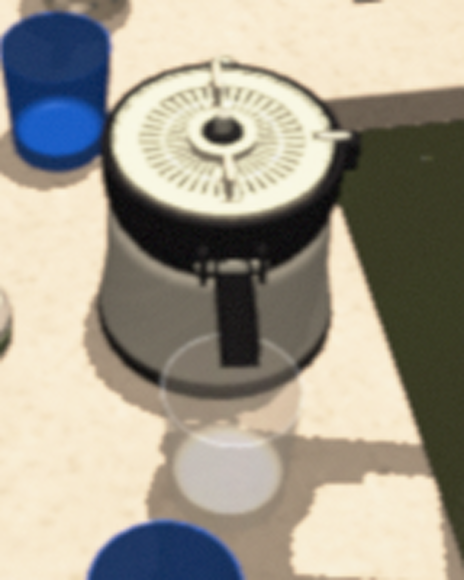

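View pics/c9.png

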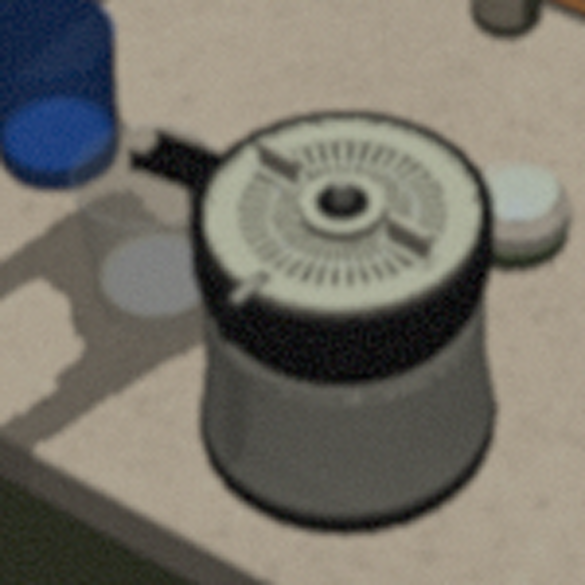

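View pics/w9.png

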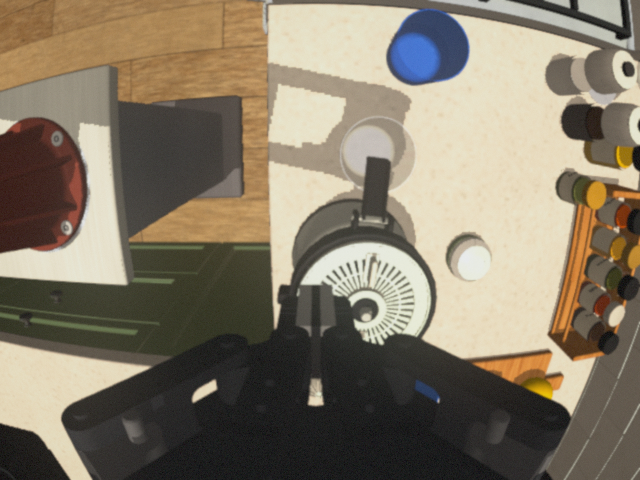

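```bash
python3 - <<'E'
from h import *
C=np.array([475.3,-107.5]);t=np.linspace(0,2*np.pi,400)
out=[]
for n,f,off,k in(("side","s9",(280,200),2.9),("scene","c9",(200,190),3.9)):
    im=cv2.imread(f"pics/{f}.png")
    for r,z,col in((64,151,(0,0,255)),(64,159,(255,0,0))):
        q=(proj(n,np.c_[C[0]+r*np.cos(t),C[1]+r*np.sin(t),0*t+z])-off)*k+k/2
        cv2.polylines(im,[q.round().astype(int)],True,col,1)
    out.append(cv2.resize(im[:330] if n=="side" else im[80:420],(400,284)))
cv2.imwrite("pics/ov.png",cv2.resize(np.hstack(out),None,fx=1,fy=1))
E
```

```text
(no output)
```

View pics/ov.png

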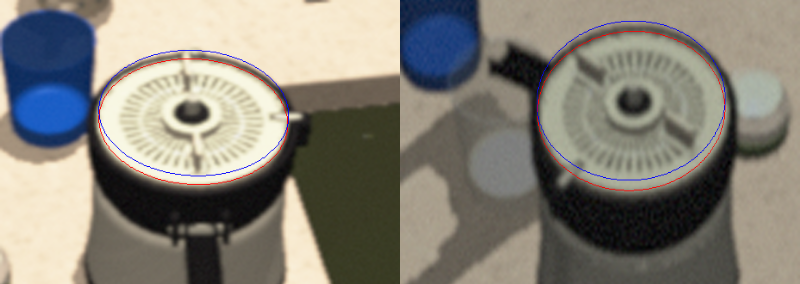

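The sieve's edge matches the home-height circle (red, z = 151 mm) all the way round in both views. The proud-height circle (blue) does not fit. I'm handing in now.

```bash
python3 -c "
from station import *
sign_off();print(get_obs()['t'])"
```

```text
the job is handed in; nothing more can be done
the job is handed in; nothing more can be done
```

The press is ready: the sieve is turned onto the pin and pressed home, and the drip-stop spout is fully down. I handed it in at about 37 s, inside the 48 s limit.

- **Sieve:** I pushed both tabs round together with the two open fingertips, about 105° anticlockwise. The sieve dropped onto the pin by its own weight. I then pressed it with the closed fingertips on the pin side only; contact was hard at about 11 N.
- **Spout:** I pressed the tip down about 25 mm until it hit its stop, again at about 11 N.

**Last checks:**
- The pin lies in the notch, and the sieve's edge fits the home-height circle all round in both fixed cameras.
- The spout is down over the glass.
- The arm is clear of everything and the wrist force is about zero.
- The glass, timer and blue look-alike show no sign of having moved. The reamer cone and mug are out of the last pictures, but the arm never went near them.

**What disagreed:** the fingertips made contact with the reported TCP about 27 mm lower than expected. I found the contact heights by watching the force instead of trusting the TCP height.

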